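# Set out the tea box for breakfast

## Robot

A 6-joint arm with a two-finger parallel gripper is mounted at the origin on the work surface. World frame = base frame: x ahead of the robot, y to its left, z up, the work surface at z = 0. Lengths are in m, angles in rad, forces in N, time in s.
With the tool pointing down it reaches from about 0.425 to 0.95 m from the base axis. Payload 3.5 kg.
Tool frame: the origin (TCP) lies midway between the tips of the shut fingers; the grasp point (between the pads) lies 19 mm behind it; z points along the fingers, y is the line along which they close (so a half turn about z gives the same grasp; the last joint's range is limited). The gripper opens to 85 mm and grips with 20 to 120 N. Pads are 22 mm wide; open, the fingers measure 114 mm over their backs; the gripper's body (76 mm by 85 mm) begins 54 mm behind the grasp point. The pads swing forward as they close: fully open they stand 13 mm farther back than shut.
Start: joints at [1.103, 0.286, 1.577, -0, 1.279, -0.15], TCP at [0.211, 0.641, 0.231] pointing down, gripper open.
Joint ranges: [-2.77, 2.77], [-0.9, 2.22], [0.21, 2.48], [-1.53, 4.67], [0.24, 2.81], [-2.84, 2.84]. Speed limits (rad/s): [2.79, 2.79, 3.14, 3.14, 3.14, 3.14].

## Interface

Orientations are given as a rotation vector (axis times angle).
In Python, from cell import sensors, vision, arm gives the robot as it stands.
- The arm moves only by the shell command python3 -m creep 'ROWS' [OPENING]. ROWS is JSON, a list of rows, each a list of 6 numbers: the shift along the tool's x, y, z in units of 150 mm (1.0 is 150 mm), then the turn, a rotation vector about the tool's x, y, z in units of 45 degrees (1.0 is 45 degrees). In form: [[dx, dy, dz, rx, ry, rz], ...]. A call has 1 to 8 rows; each row is the pose to reach, as a shift and turn from the pose commanded when the call began, along the tool's axes at that moment; what a row does not reach only later rows make up. A row lasts 1/12 s, in which the tool goes at most 41.7 mm and 7.16 degrees, less where a joint would pass 70% of its speed; a pose out of reach is approached as far as the arm can. A call with a number of a shift or a turn outside -1 to 1 is refused whole. A call with a gripper value outside its range is refused whole. OPENING is the opening, from -1 (shut) to 1 (fully open), set as the call begins (- or left out, the last holds). The fingers move at their own pace and stop on an object; the grip force is fixed at half the most. Time passes only in rows, so rows that repeat a pose let the fingers close. It gives the time, the measured TCP pose, the force, the opening and the grip force at its end, in the units of the state.
- sensors.read_state(): the state, without advancing time (a new reading comes with each control period).
- vision.get_image(name): name is "scene" or "top"; returns the picture (480x640x3 uint8, red, green, blue); there is no depth.
- vision.calibration(name): a dict with "camera_matrix" (3x3 intrinsics, pixels), "cam_to_world" (4x4, takes a point from camera to world coordinates). Camera axes: x right, y down, z forward; pixel columns grow to the right and rows downward; lengths in m; the calibration is good to about 2 mm. A picture is of the moment at which its call begins. calibration takes no time and is no camera call.
- arm.close_job(): hands the job in; it is judged then, once.
The state is a dict: "time": time; "qpos": joint angles; "qvel": joint speeds; "joint_efforts": joint torques, N m; "position": TCP position; "tcp_rot": TCP orientation; "contact_force": force on the tool from outside, world axes, zero at the start; "wrist_torque": the same for the moment, N m; "opening": opening from 0.0 (shut) to 1.0 (fully open); "grasp_force": force on a finger pad.
Only numpy, scipy, OpenCV 4.12 (cv2) and the standard library are available. Lean on these libraries where they do the work, as an engineer would, in place of code of your own. Each camera call takes 0.05 s, during which the arm holds its last target. There are 200 camera calls.

## Task

Set out the red tea box: first move the egg cup that stands on its lid onto the cork mat beside the other egg cup, without tipping it, then raise the stiff lid to about 60 degrees, not much further, and let go so that it stays there. Then take the flat tea carton from the sloping wooden rest and, reaching in under the raised lid, set it down gently in the empty rear bay, standing upright on its short thin edge, green band on top, its broad face square to the divider. Leave the lid at about 60 degrees and do not disturb the other egg cup, the butter dish or the spoon.

Things in the scene. Friction and masses are not known exactly. Their poses are not given: they have to be found in the camera images.
- box: Red container fixed to the table, 180 (x) x 200 (y) x 65 mm high, walls and floor 4 mm. Origin: centre of underside, z up; its front faces its -x. A divider (4 mm thick, top 26 mm above the table) stands at x=-30 mm. Front bay: filled with sachets 23 mm high. Rear bay, x=-28 to 86, y=-96 to 96 mm, is empty. A clear lid is hinged along the rear wall's top (+x).
- lid (a joint): Opening angle of the clear plastic lid (rad): 0 closed (start), grows as the front edge rises, 1.05 is 60 degrees, stop at 1.75. The friction hinge stays wherever it is left; about 2 N at the pull moves it. The lid is 184 by 204 by 6 mm, its top 71 mm above the table when closed; mass 0.12 kg.
- lid_hinge (a point): A point on the lid's hinge axis, midway along it: in the box frame x = +90, y = 0, z = 65 mm. The axis runs along the box's y.
- pull (a point): Centre of the lid's pull, moving with the lid: a red bar 14 mm thick, along the box's y, 44 mm over its rounded ends, on a stem 18 mm wide, 28 mm ahead of the lid's front edge. 210 mm from the hinge axis, 3 mm above the lid's underside; 68 mm above the table when closed. Pinched across its ends from above, it turns between the fingertips as the lid swings.
- bay (a point): Centre of the rear bay's floor (box frame x = +29, y = 0, z = 4 mm).
- cup: White ceramic egg cup, loose, standing on the closed lid at the start: 62 mm high, foot 42 mm across, bowl 48 mm across from 38 mm up to the rim; about 80 g. Origin: centre of its underside, z up through the rim.
- mat: Cork mat fixed to the table: 170 (x) by 100 (y) by 4 mm thick. Origin: centre of its underside. One egg cup stands on its +x half; the -x half (about x = -42 mm, y = 0) is free.
- cup2: The other egg cup, of the same size, standing on the mat. Bystander.
- rest: Small wooden phone rest, fixed: a board 36 mm wide, 94 mm long, sloping 36 degrees from level, rising towards its own +x, ledge at the low end. Origin: centre of its foot on the table. The carton lies on it, z=0 face on the board, x axis rising to the band end, and overhangs it 12 mm either side, so it can be gripped across its width near the band end (61 to 80 mm above the table).
- carton: Flat white tea carton, green band round its top end, loose, about 120 g: 84 mm (own x, band at +x) x 60 mm (own y) x 24 mm (own z). Origin: centre of one broad face (that face is z=0, the other one z=+24 mm; edges at x=+-42, y=+-30 mm). Standing in the bay as asked, its x axis points up and its origin is 46 mm above the table.
- butter: Glass butter dish with lid, 100 by 160 by 75 mm high, 0.6 kg. Origin: centre of its underside. Bystander.
- spoon: Stainless steel spoon, 170 mm long, bowl 38 mm across, lying on the table along its own x. Origin: middle of its handle, at the table. Bystander.
Not all that is in view belongs to the job. Several things have the shape of the mat; the one meant has the colours described above. Leave any purple look-alike of the carton alone.

How it is judged:
By the outcome, as a careful person would: the job done as asked, in the order asked, and still so for the second after the job is handed in, with the robot touching nothing.
It also fails if it takes over 69 s, if anything falls off the work surface, if the arm or the gripper's body presses on something with over 40 N, if the wrist force passes 120 N, or if a joint passes its speed limit or range.

## Working session

There is one attempt and no reset: what is moved stays moved. The work goes in short steps, Python scripts to look and compute and a shell command to move; the robot and the scene stay as the last step left them, time stands still between calls to the robot, and variables do not carry over. Pictures are saved under pics/ and viewed, at most 10 in all, crops included, and the job is handed in when it is done.

```bash
mkdir -p pics; ls
python3 - <<'E'
from cell import sensors, vision
import cv2
for n in("scene","top"):
    cv2.imwrite(f"pics/{n}0.png",vision.get_image(n)[:,:,::-1]); c=vision.calibration(n); print(n,c["camera_matrix"],c["cam_to_world"])
print(sensors.read_state())
E
```

```text
pics
scene [[464.98243273   0.         314.38911953]
 [  0.         464.98243273 229.20929066]
 [  0.           0.           1.        ]] [[ 0.37083348  0.56612901 -0.73619324  1.31411842]
 [ 0.92862761 -0.21618556  0.30152041 -0.23198794]
 [ 0.0115451  -0.79546323 -0.60589187  0.67143869]
 [ 0.          0.          0.          1.        ]]
top [[517.64328615   0.         321.30171336]
 [  0.         517.64328615 241.72318013]
 [  0.           0.           1.        ]] [[-0.01668697 -0.98302011  0.18273756  0.36068329]
 [-0.99981637  0.01468301 -0.01231389  0.0903548 ]
 [ 0.00942167 -0.18290948 -0.98308461  1.17785473]
 [ 0.          0.          0.          1.        ]]
{'time': 0.1, 'qpos': array([ 1.10301327e+00,  2.87095800e-01,  1.57804907e+00, -1.78920153e-05,
        1.27861858e+00, -1.49999686e-01]), 'qvel': array([-1.97447761e-03, -2.75568141e-05, -2.96236142e-03,  1.35261427e-03,
       -3.47287393e-03,  1.22426032e-03]), 'joint_efforts': array([ 4.77347585e-04, -4.07294476e+01, -2.93699813e+01, -1.86799825e-04,
        3.39838174e-03, -2.11094937e-05]), 'position': array([0.2106109 , 0.64066357, 0.23006302]), 'tcp_rot': array([-0.49696507, -3.10138292,  0.00325601]), 'contact_force': array([0.21640824, 0.10422026, 0.30891892]), 'wrist_torque': array([-0.03841002,  0.0367892 , -0.05737154]), 'grasp_force': 0.0, 'opening': 1.0026560662307011}
```

View pics/scene0.png

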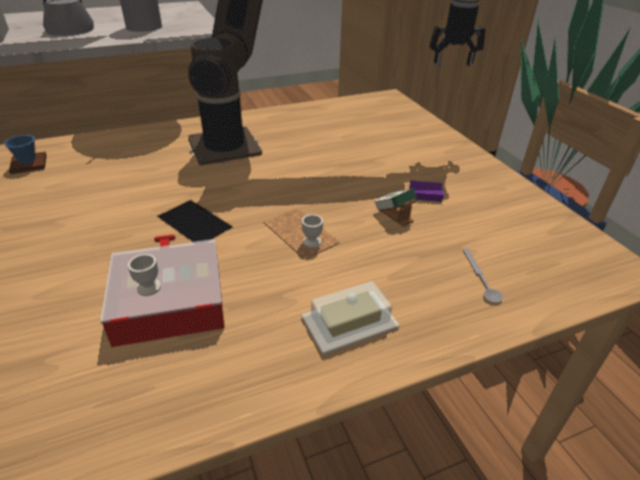

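View pics/top0.png

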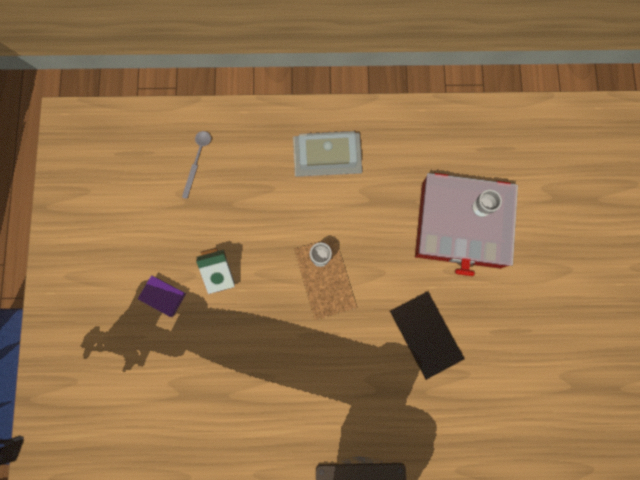

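The scene view shows the red box with a cup on its lid (145,270), the cork mat with the other cup (302,230), the carton on its rest (397,205), the butter dish and the spoon. In the top view:
- **Mat-shaped things:** cork (326,280) and black (427,335). The cork one is meant, by its colour.
- **Carton-shaped things:** white with a green band (215,272) and purple (163,295). The white one is meant.

I'll confirm both in a crop.

Run:
```python
import cv2, numpy as np
t=cv2.imread("pics/top0.png"); 
def crop(x,y,w,h,W,H,step):
    c=cv2.resize(t[y:y+h,x:x+w],(W,H),interpolation=cv2.INTER_CUBIC)
    s=W/w
    for k in range(0,w,step):
        cv2.line(c,(int(k*s),0),(int(k*s),6),(255,0,0),1); cv2.putText(c,str(x+k),(int(k*s),16),0,.35,(0,0,0),1)
    for k in range(0,h,step):
        cv2.line(c,(0,int(k*s)),(6,int(k*s)),(255,0,0),1); cv2.putText(c,str(y+k),(8,int(k*s)+4),0,.35,(0,0,0),1)
    return c
a=crop(410,165,115,120,287*1,300,10)
a=crop(405,163,120,120,400,400,10); b=crop(285,233,80,90,267,300,10); c=crop(185,235,60,65,277,300,5)
im=np.zeros((600,800,3),np.uint8); im[:400,:400]=a; im[:300,400:667]=b; im[300:,400:677]=c
cv2.imwrite("pics/crop1.png",im)
```

```text
(no output)
```

View pics/crop1.png

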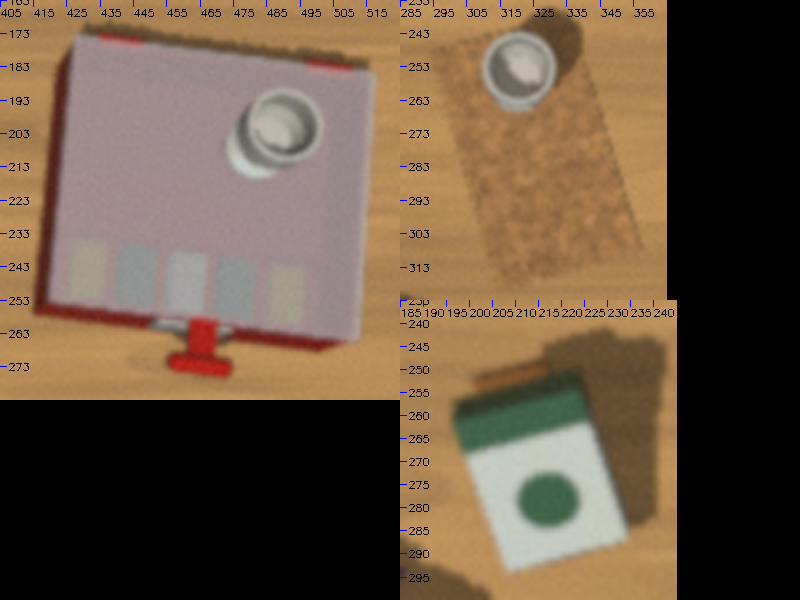

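The crops confirm it: cork mat with the second cup near its far end (519,70), white carton with its green band at the upper end, and the red pull at (200,365). I'll take the same crops from the scene camera for heights.

Run:
```python
import cv2, numpy as np
t=cv2.imread("pics/scene0.png"); 
def crop(x,y,w,h,s,step):
    c=cv2.resize(t[y:y+h,x:x+w],(w*s,h*s),interpolation=cv2.INTER_CUBIC)
    for k in range(0,w,step):
        cv2.line(c,(k*s,0),(k*s,6),(255,0,0),1); cv2.putText(c,str(x+k),(k*s,16),0,.35,(0,0,0),1)
    for k in range(0,h,step):
        cv2.line(c,(0,k*s),(6,k*s),(255,0,0),1); cv2.putText(c,str(y+k),(8,k*s+4),0,.35,(0,0,0),1)
    return c
im=np.zeros((600,800,3),np.uint8); im[:480,:520]=crop(98,228,130,120,4,10); im[:240,520:]=crop(370,180,46*1+24,60,4,10); im[240:520,520:]=crop(262,202,70,70,4,10)
cv2.imwrite("pics/crop2.png",im)
```

```text
(no output)
```

View pics/crop2.png

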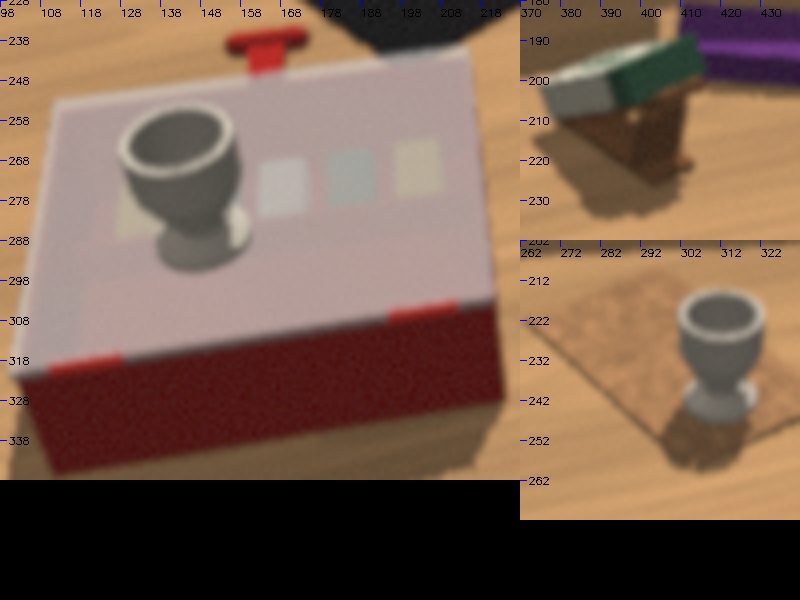

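The scene crop shows the cup rim at (142,263), the pull at (165,238), the cup2 rim at (312.5,220.5), and the carton's band end on the right. Next is a joint fit over both cameras.

```bash
cat > h.py <<'E'
import numpy as np
from cell import sensors, vision
from scipy.optimize import least_squares
from scipy.spatial.transform import Rotation as R
C={n:vision.calibration(n) for n in("scene","top")}
def proj(n,p):
    T=np.linalg.inv(C[n]["cam_to_world"]); q=T[:3,:3]@p+T[:3,3]; q=C[n]["camera_matrix"]@q; return q[:2]/q[2]
def back(n,uv,z):
    T=C[n]["cam_to_world"]; d=T[:3,:3]@np.linalg.solve(C[n]["camera_matrix"],[*uv,1]); o=T[:3,3]; return o+d*(z-o[2])/d[2]
def fit(obs,pose,x0):
    f=lambda x:np.concatenate([proj(n,pose(x,np.array(p)/1000))-uv for n,p,uv in obs])
    r=least_squares(f,x0,x_scale=.1); return r.x,r.fun.reshape(-1,2).round(1).tolist()
def planar(x,p): return R.from_euler("z",x[2]).apply(p)+[x[0],x[1],0]
def tool(p):  # world vector -> tool axes in units of 150 mm
    s=sensors.read_state(); return R.from_rotvec(s["tcp_rot"]).inv().apply(np.array(p)-s["position"])/.15
E
python3 - <<'E'
from h import *
np.set_printoptions(precision=4,suppress=True)
box=[("top",(92,102,71),(427.5,173.5)),("top",(92,-102,71),(517.2,184.6)),("top",(-92,-102,71),(512.4,265)),("top",(-92,102,71),(419.4,253.9)),("top",(-120,0,72),(465,272.5)),
("scene",(-92,-102,71),(111.75,253)),("scene",(-92,102,71),(215.5,240.5)),("scene",(92,102,71),(221.25,303)),("scene",(92,-102,71),(102.5,321.5)),("scene",(-120,0,70),(164.75,238.2))]
print("box",*fit(box,planar,[.6,-.2,0]))
print("cup",back("top",(490.2,201.1),.133),back("scene",(142.25,263),.133))
print("cup2",back("top",(320.7,254),.066),back("scene",(312.5,220.5),.066))
mat=[("top",(-85,-50,4),(357,307.4)),("top",(-85,50,4),(316.5,317.9)),("top",(85,50,4),(295.5,246.5))]
print("mat",*fit(mat,planar,[.5,0,0.2]))
car=[("top",(-42,50-20,24),(208.8,293.7)),("top",(-42,-30,24),(234.4,287)),("top",(42,30,24),(196.5,261)),("top",(42,-30,24),(224.6,254.1)),
("scene",(-42,-30,0),(378.25,209.5)),("scene",(-42,-30,24),(375.5,201.25)),("scene",(42,30,24),(414.25,189.25)),("scene",(42,30,0),(416.25,197.5))]
pc=lambda x,p: R.from_euler("ZY",[x[2],-np.radians(36)]).apply(p)+[x[0],x[1],x[3]]
for c in(car,car[:4]):
    x,r=fit(c,pc,[.5,.3,.3,.04]); print("carton",x,r); print(pc(x,np.array([.042,0,0])),pc(x,np.array([.042,0,.024])))
E
```

```text
box [ 0.6155 -0.2498 -0.1445] [[-0.6, -1.4], [0.7, -1.1], [0.5, -0.4], [-0.2, -1.3], [0.2, -1.2], [-0.2, -1.1], [0.0, -2.6], [1.5, -2.0], [-2.3, -0.8], [0.2, -1.4]]
cup [ 0.636  -0.2772  0.133 ] [ 0.6432 -0.2787  0.133 ]
cup2 [0.5402 0.0782 0.066 ] [0.5476 0.0772 0.066 ]
mat [0.4985 0.065  0.2517] [[1.0, -0.7], [-1.3, 0.6], [0.3, 0.1]]
carton [0.5156 0.3115 0.2384 0.0323] [[-1.0, -0.2], [-0.1, -0.3], [-0.2, -0.2], [-0.9, -0.2], [-1.1, 0.4], [-1.4, -0.4], [-0.6, -0.4], [0.5, 0.8]]
[0.5486 0.3195 0.057 ] [0.5349 0.3162 0.0764]
carton [0.5149 0.3101 0.2371 0.0332] [[-0.5, 0.0], [0.4, -0.1], [0.4, 0.0], [-0.3, 0.0]]
[0.5479 0.3181 0.0579] [0.5342 0.3147 0.0773]
```

```bash
python3 -m creep '[[-0.77,-0.82,0,0,0,-0.22],[-0.77,-0.82,0,0,0,-0.22],[-0.77,-0.82,0,0,0,-0.22],[-0.77,-0.82,0,0,0,-0.22],[-0.77,-0.82,0,0,0,-0.22]]' 1
for i in 1 2 3 4; do python3 -m creep '[[-0.62,-0.94,0,0,0,0],[-0.62,-0.94,0,0,0,0],[-0.62,-0.94,0,0,0,0],[-0.62,-0.94,0,0,0,0],[-0.62,-0.94,0,0,0,0]]' | tail -1; done
python3 -m creep '[[-0.62,-0.94,0,0,0,0],[-0.62,-0.94,0,0,0,0],[-0.62,-0.94,0,0,0,0],[-0.62,-0.94,0,0,0,0],[-0.62,-0.94,0,0,0,0],[-0.62,-0.94,0,0,0,0]]'
python3 - <<'E'
from h import *
print(tool([.637,-.277,.230]), R.from_rotvec(sensors.read_state()["tcp_rot"]).as_matrix().round(3))
import cv2
a=vision.get_image("top")[140:290,390:550,::-1];b=vision.get_image("scene")[200:350,80:240,::-1]
import numpy as np
cv2.imwrite("pics/p5.png",np.hstack([cv2.resize(i,(400,375),interpolation=2) for i in(a,b)]))
E
```

```text
time: 0.52
position: [0.2838, 0.4831, 0.23]
tcp_rot: [-0.234, -3.133, 0.007]
contact_force: [0.1, 0.5, 0.0]
opening: 1.0
grasp_force: 0.0
grasp_force: 0.0
grasp_force: 0.0
grasp_force: 0.0
grasp_force: 0.0
time: 2.68
position: [0.641, -0.2771, 0.2294]
tcp_rot: [-0.231, -3.131, -0.003]
contact_force: [0.1, 0.7, 0.9]
opening: 1.0
grasp_force: 0.0
[ 0.02675408 -0.00304067 -0.00376897] [[-0.989  0.146 -0.002]
 [ 0.146  0.989  0.002]
 [ 0.002  0.002 -1.   ]]
```

View pics/p5.png

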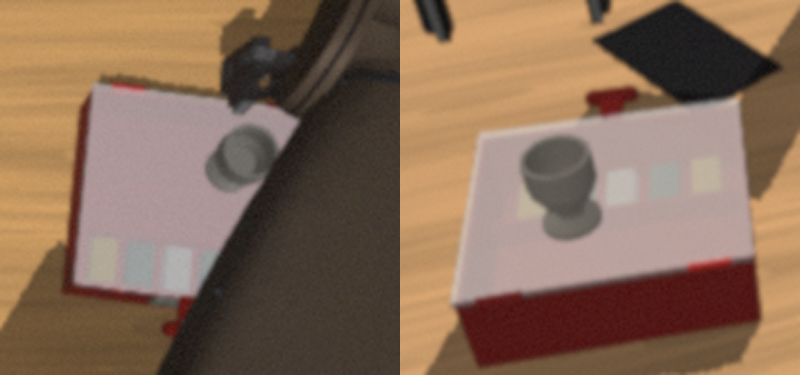

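The top crop shows the arm partly over the box and the cup at (245,150). The scene crop shows the two fingertips at (440,38) and (599,22), straddling the cup (rim at 558,160). I'll compare the fingertips with their projection to check the calibration.

Run:
```python
from h import *
s=sensors.read_state(); Rm=R.from_rotvec(s["tcp_rot"])
for y in(-.05,.05): print(proj("scene",s["position"]+Rm.apply([0,y,-.013])))
print(proj("scene",np.array([.637,-.277,.133])),proj("top",np.array([.637,-.277,.133])))
```

```text
[ 96.6407849  213.36246386]
[162.32667616 205.49488042]
[142.92623322 260.56688245] [490.07052751 200.63262422]
```

The scene camera reads about 2.5 px low in v, for the fingertips and the cup alike, so the top-based positions hold. Descend and grip the cup.

```bash
python3 -m creep '[[0.03,0,0.25,0,0,0],[0.03,0,0.5,0,0,0],[0.03,0,0.7,0,0,0],[0.03,0,0.8,0,0,0],[0.03,0,0.86,0,0,0],[0.03,0,0.86,0,0,0]]'
python3 -m creep '[[0,0,0,0,0,0],[0,0,0,0,0,0],[0,0,0,0,0,0],[0,0,0,0,0,0],[0,0,0,0,0,0],[0,0,0,0,0,0],[0,0,0,0,0,0]]' -1
```

```text
time: 3.28
position: [0.6352, -0.2741, 0.1007]
tcp_rot: [-0.225, -3.131, -0.003]
contact_force: [-0.7, -0.7, -0.4]
opening: 0.997
grasp_force: 0.0
time: 3.87
position: [0.6374, -0.2768, 0.1054]
tcp_rot: [0.228, 3.129, -0.003]
contact_force: [-1.2, -0.3, 7.4]
opening: 0.526
grasp_force: 60.8
```

```bash
python3 -m creep '[[0,0,-0.06,0,0,0],[0,0,-0.15,0,0,0],[0,0,-0.3,0,0,0],[0,0,-0.45,0,0,0],[0,0,-0.6,0,0,0],[0,0,-0.6,0,0,0],[0,0,-0.6,0,0,0]]'
python3 - <<'E'
from h import *
print(tool([.458,.0546,.190]))
E
```

```text
time: 4.45
position: [0.6369, -0.2764, 0.195]
tcp_rot: [0.227, 3.129, -0.003]
contact_force: [-0.9, 0.6, -1.1]
opening: 0.524
grasp_force: 61.2
[1.49894739 2.01141802 0.02321933]
```

```bash
python3 -m creep '[[0.1,0.14,0,0,0,0],[0.25,0.33,0,0,0,0],[0.4,0.54,0,0,0,0],[0.55,0.74,0,0,0,0],[0.75,1,0,0,0,0],[0.75,1,0,0,0,0]]'
python3 -m creep '[[0.15,0.2,0,0,0,0],[0.3,0.4,0,0,0,0],[0.45,0.6,0,0,0,0],[0.6,0.8,0,0,0,0],[0.7,0.93,0,0,0,0],[0.75,1,0,0,0,0],[0.75,1,0,0,0,0],[0.75,1,0,0,0,0]]'
python3 - <<'E'
from h import *
print(tool([.458,.0546,.050]))
import cv2
a=vision.get_image("top")[200:350,250:410,::-1];b=vision.get_image("scene")[140:290,220:380,::-1]
cv2.imwrite("pics/p6.png",np.hstack([cv2.resize(i,(400,375),interpolation=2) for i in(a,b)]))
E
```

```text
time: 4.95
position: [0.5417, -0.1058, 0.1888]
tcp_rot: [-0.222, -3.126, -0.007]
contact_force: [0.5, 0.1, -1.1]
opening: 0.522
grasp_force: 61.3
time: 5.62
position: [0.4568, 0.0533, 0.1918]
tcp_rot: [-0.226, -3.133, 0.001]
contact_force: [-0.1, -0.3, -0.7]
opening: 0.525
grasp_force: 61.4
[-0.0072568   0.01060364  0.94528183]
```

View pics/p6.png

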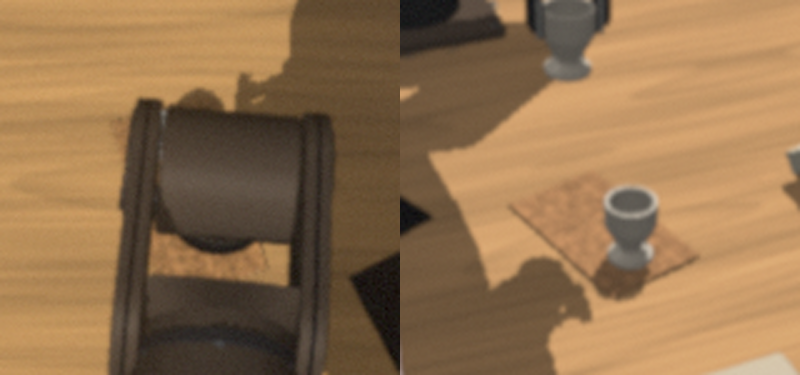

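The scene crop shows the cup hanging upright in the gripper (568,40) above the free half of the mat. Descend.

```bash
python3 -m creep '[[0,0,0.2,0,0,0],[0,0,0.45,0,0,0],[0,0,0.65,0,0,0],[0,0,0.8,0,0,0],[0,0,0.9,0,0,0],[0,0,0.95,0,0,0],[0,0,0.95,0,0,0],[0,0,0.95,0,0,0]]'
python3 -m creep '[[0,0,0.01,0,0,0],[0,0,0.02,0,0,0],[0,0,0.03,0,0,0],[0,0,0.03,0,0,0]]'
```

```text
time: 6.38
position: [0.4575, 0.0527, 0.0501]
tcp_rot: [0.229, 3.133, -0.0]
contact_force: [0.3, 0.1, -0.4]
opening: 0.522
grasp_force: 61.4
time: 6.72
position: [0.457, 0.0535, 0.0458]
tcp_rot: [0.227, 3.132, -0.0]
contact_force: [0.1, -0.1, -0.7]
opening: 0.528
grasp_force: 61.4
```

```bash
for i in 1 2 3; do python3 -m creep '[[0,0,0.01,0,0,0],[0,0,0.015,0,0,0],[0,0,0.015,0,0,0],[0,0,0.015,0,0,0]]' | egrep 'pos|force'; done
```

```text
position: [0.4566, 0.0535, 0.043]
contact_force: [0.3, -0.4, -1.4]
grasp_force: 61.4
position: [0.4566, 0.0535, 0.0407]
contact_force: [1.0, 0.1, -0.0]
grasp_force: 61.4
position: [0.4567, 0.0535, 0.0386]
contact_force: [-0.4, -0.6, -0.4]
grasp_force: 61.4
```

```bash
for i in 1 2; do python3 -m creep '[[0,0,0.007,0,0,0],[0,0,0.01,0,0,0],[0,0,0.01,0,0,0],[0,0,0.01,0,0,0]]' | egrep 'pos|force'; done
```

```text
position: [0.4574, 0.0533, 0.0384]
contact_force: [-1.7, 0.3, 7.8]
grasp_force: 62.1
position: [0.458, 0.0532, 0.0384]
contact_force: [-7.3, -0.0, 16.7]
grasp_force: 62.8
```

The cup touches down at 0.0384, as predicted. Ease off, release and rise.

```bash
python3 -m creep '[[0,0,-0.008,0,0,0],[0,0,-0.014,0,0,0],[0,0,-0.014,0,0,0]]' | egrep 'pos|force'
python3 -m creep '[[0,0,0,0,0,0],[0,0,0,0,0,0],[0,0,0,0,0,0],[0,0,0,0,0,0],[0,0,0,0,0,0]]' 1
python3 -m creep '[[0,0,-0.05,0,0,0],[0,0,-0.2,0,0,0],[0,0,-0.4,0,0,0],[0,0,-0.65,0,0,0],[0,0,-0.9,0,0,0],[0,0,-0.9,0,0,0]]'
python3 - <<'E'
from h import *
b=np.array([.6135,-.2498,0]); p=b+R.from_euler("z",-.1445).apply([-.12,0,.05]); print(p)
print(tool([*p[:2],.15]))
E
```

```text
position: [0.4572, 0.0534, 0.0384]
contact_force: [-1.5, 0.1, 7.0]
grasp_force: 62.0
time: 9.05
position: [0.4564, 0.0535, 0.0373]
tcp_rot: [-0.228, -3.133, -0.0]
contact_force: [0.2, 0.7, 0.3]
opening: 1.003
grasp_force: 0.0
time: 9.55
position: [0.4617, 0.0531, 0.1818]
tcp_rot: [0.226, 3.117, -0.001]
contact_force: [0.6, 0.2, 0.6]
opening: 0.999
grasp_force: 0.0
[ 0.49475064 -0.23252028  0.05      ]
[-0.48945014 -1.85243614  0.21875362]
```

```bash
python3 -m creep '[[-0.06,-0.23,0,0,0,0],[-0.12,-0.46,0,0,0,0],[-0.19,-0.7,0,0,0,0],[-0.25,-0.93,0,0,0,0],[-0.25,-0.93,0,0,0,0]]' |grep pos
python3 -m creep '[[-0.06,-0.23,0,0,0,0],[-0.12,-0.46,0,0,0,0],[-0.19,-0.7,0.1,0,0,0],[-0.24,-0.92,0.15,0,0,0],[-0.24,-0.92,0.2,0,0,0],[-0.24,-0.92,0.2,0,0,0],[-0.24,-0.92,0.2,0,0,0]]'
python3 - <<'E'
from h import *
print(tool([.4948,-.2325,.050]))
import cv2
a=vision.get_image("top")[170:320,280:520,::-1];b=vision.get_image("scene")[190:340,90:330,::-1]
s=sensors.read_state(); Rm=R.from_rotvec(s["tcp_rot"])
for y in(-.05,.05): print(proj("scene",s["position"]+Rm.apply([0,y,-.013])))
for n in C: print(proj(n,np.array([.4948,-.2325,.07])))
cv2.imwrite("pics/p7.png",np.vstack([cv2.resize(i,(480,300),interpolation=2) for i in(a,b)]))
E
```

```text
position: [0.4746, -0.095, 0.1737]
time: 10.55
position: [0.4888, -0.2307, 0.142]
tcp_rot: [-0.228, -3.132, -0.002]
contact_force: [-0.6, 0.5, 0.5]
opening: 0.997
grasp_force: 0.0
[-0.04229715 -0.00703232  0.61350485]
[131.0511197  203.35598249]
[183.48760498 197.23418745]
[164.79084001 236.27136126]
[464.94125609 272.31921231]
```

View pics/p7.png

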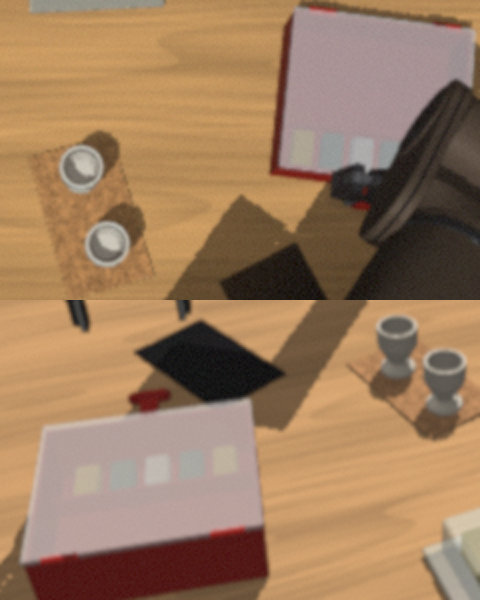

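Both cups stand upright on the mat (top crop 81,168 and 108,243). The gripper is above the pull (scene crop 150,400). Descend and pinch it.

```bash
python3 -m creep '[[-0.04,-0.01,0.2,0,0,0],[-0.04,-0.01,0.4,0,0,0],[-0.04,-0.01,0.55,0,0,0],[-0.04,-0.01,0.61,0,0,0],[-0.04,-0.01,0.61,0,0,0],[-0.04,-0.01,0.61,0,0,0]]'
python3 -m creep '[[0,0,0,0,0,0],[0,0,0,0,0,0],[0,0,0,0,0,0],[0,0,0,0,0,0],[0,0,0,0,0,0],[0,0,0,0,0,0],[0,0,0,0,0,0]]' -1
```

```text
time: 11.15
position: [0.4956, -0.2336, 0.052]
tcp_rot: [0.226, 3.133, -0.001]
contact_force: [-0.0, 0.6, 0.1]
opening: 1.0
grasp_force: 0.0
time: 11.73
position: [0.4961, -0.2331, 0.0535]
tcp_rot: [0.23, 3.132, 0.005]
contact_force: [-0.8, 5.2, 8.8]
opening: 0.471
grasp_force: 59.2
```

```bash
python3 -m creep '[[-0.002,0,-0.06,0,0,0],[-0.007,0,-0.122,0,0,0],[-0.025,0,-0.243,0,0,0],[-0.053,0,-0.362,0,0,0],[-0.091,0,-0.478,0,0,0],[-0.091,0,-0.478,0,0,0]]'
python3 -m creep '[[-0.049,0,-0.112,0,0,0],[-0.107,0,-0.219,0,0,0],[-0.174,0,-0.322,0,0,0],[-0.249,0,-0.417,0,0,0],[-0.249,0,-0.417,0,0,0]]'
```

```text
time: 12.23
position: [0.5105, -0.2353, 0.1266]
tcp_rot: [0.225, 3.13, 0.002]
contact_force: [2.3, 6.2, -1.3]
opening: 0.462
grasp_force: 61.1
time: 12.65
position: [0.5494, -0.241, 0.188]
tcp_rot: [0.223, 3.124, 0.0]
contact_force: [8.2, 3.7, -6.6]
opening: 0.464
grasp_force: 62.1
```

```bash
python3 -m creep '[[-0.083,0,-0.089,0,0,0],[-0.175,0,-0.17,0,0,0],[-0.273,0,-0.243,0,0,0],[-0.377,0,-0.307,0,0,0],[-0.377,0,-0.307,0,0,0],[-0.377,0,-0.307,0,0,0]]'
python3 - <<'E'
from h import *
import cv2
a=vision.get_image("top")[150:310,390:630,::-1];b=vision.get_image("scene")[130:350,90:330,::-1]
s=sensors.read_state(); print(s["contact_force"])
b0=np.array([.6135,-.2498,0]);M=R.from_euler("z",-.1445)
for y in(-.102,0,.102):
  for d in(0,.182,.21):
    a1=np.radians(60); print(y,d,[proj(n,b0+M.apply([.09-d*np.cos(a1),y,.065+d*np.sin(a1)])).round(1) for n in C])
cv2.imwrite("pics/p8.png",cv2.resize(b,(600,550),interpolation=2))
E
```

```text
time: 13.15
position: [0.6017, -0.25, 0.2324]
tcp_rot: [0.227, 3.133, -0.002]
contact_force: [-0.4, 0.9, -0.3]
opening: -0.004
grasp_force: 0.0
[ 0.73802116 -0.51727879  1.24344887]
-0.102 0 [array([101.3, 321.4]), array([516.9, 186. ])]
-0.102 0.182 [array([ 82.4, 215.3]), array([545.5, 207.7])]
-0.102 0.21 [array([ 79.4, 198.3]), array([550.9, 211.8])]
0 0 [array([163.5, 311.4]), array([471.5, 180.3])]
0 0.182 [array([147.1, 207.6]), array([492.3, 201. ])]
0 0.21 [array([144.5, 191.1]), array([496.1, 204.8])]
0.102 0 [array([222.8, 301.8]), array([426.3, 174.6])]
0.102 0.182 [array([208.6, 200.3]), array([439.2, 194.3])]
0.102 0.21 [array([206.4, 184.1]), array([441.6, 197.9])]
```

View pics/p8.png

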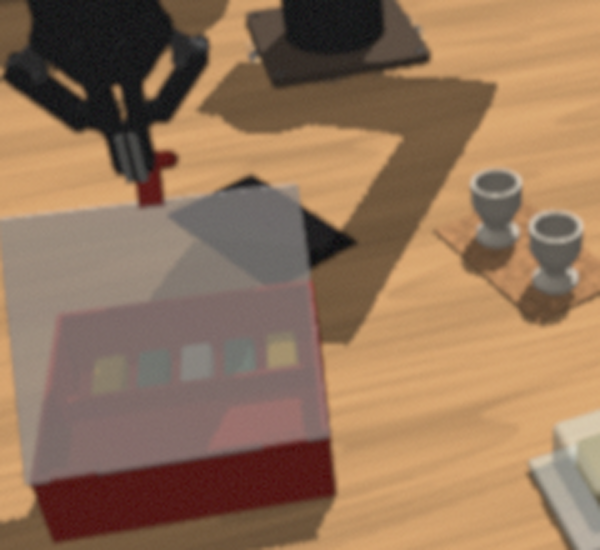

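The gripper slipped off the pull near the end and is now shut. The lid stands close to 60°, with its front right corner at crop (298,186), which is px (209.2,204.4). I'll compute the angle.

Run:
```python
from h import *
b0=np.array([.6135,-.2498,0]);M=R.from_euler("z",-.1445)
P=lambda n,d,y,h,a:proj(n,b0+M.apply([.09-d*np.cos(a)+h*np.sin(a),y,.065+d*np.sin(a)+h*np.cos(a)])).round(1)
for g in(45,50,52,54,56,58,60,62):
    a=np.radians(g); print(g,P("scene",.182,.102,.0,a),P("scene",.182,.102,.006,a),P("scene",.21,.022,.003,a))
```

```text
45 [209.4 202.3] [209.3 201.6] [162.  192.2]
50 [209.1 200.9] [209.  200.5] [160.6 190.5]
52 [209.  200.5] [208.8 200.3] [160. 190.]
54 [208.8 200.3] [208.8 200.1] [159.5 189.7]
56 [208.8 200.2] [208.7 200.1] [158.9 189.5]
58 [208.7 200.2] [208.6 200.3] [158.4 189.5]
60 [208.6 200.3] [208.6 200.5] [157.9 189.6]
62 [208.6 200.6] [208.6 200.9] [157.4 189.9]
```

```bash
python3 -m creep '[[0,0,-0.1,0,0,0],[0,0,-0.25,0,0,0],[0,0,-0.5,0,0,0],[0,0,-0.6,0,0,0],[0,0,-0.6,0,0,0]]' |egrep 'pos|force'
python3 -m creep '[[0.2,0.2,0,0,0,0],[0.4,0.4,0,0,0,0],[0.6,0.6,0,0,0,0],[0.8,0.8,0,0,0,0],[1,1,0,0,0,0],[1,1,0,0,0,0]]' 1
python3 - <<'E'
from h import *
import cv2
a=vision.get_image("top")[150:310,390:570,::-1]
a=cv2.resize(a,(720,640)[:2],interpolation=2)[:600]
cv2.imwrite("pics/p9.png",a)
b0=np.array([.6135,-.2498,0]);M=R.from_euler("z",-.1445)
P=lambda n,d,y,h,a:proj(n,b0+M.apply([.09-d*np.cos(a)+h*np.sin(a),y,.065+d*np.sin(a)+h*np.cos(a)])).round(1)
for g in(40,45,50,55,60,65):
    a=np.radians(g); print(g,*[(P("top",*q,a)-[390,150])*4 for q in((.182,.102,0),(.182,-.102,0),(.21,.022,.003),(.21,-.022,.003))])
E
```

```text
position: [0.6021, -0.2505, 0.3271]
contact_force: [-0.5, 0.1, 1.4]
grasp_force: 0.0
time: 14.17
position: [0.47, -0.075, 0.3187]
tcp_rot: [-0.222, -3.128, -0.005]
contact_force: [0.9, 0.2, 0.2]
opening: 0.849
grasp_force: 0.0
40 [169.2 293.6] [581.6 346. ] [340.  344.8] [431.2 356.4]
45 [176.4 267.2] [592.4 320. ] [350.4 313.6] [442.4 325.2]
50 [183.2 238.8] [603.2 292. ] [360.4 280. ] [453.2 292. ]
55 [190.  208.8] [613.2 262. ] [370.  244.4] [463.6 256.4]
60 [196.8 177.2] [622.  230.8] [378.8 207.2] [473.2 219.2]
65 [202.8 144.8] [630.4 198.4] [386.8 168.4] [482.  180.4]
```

View pics/p9.png

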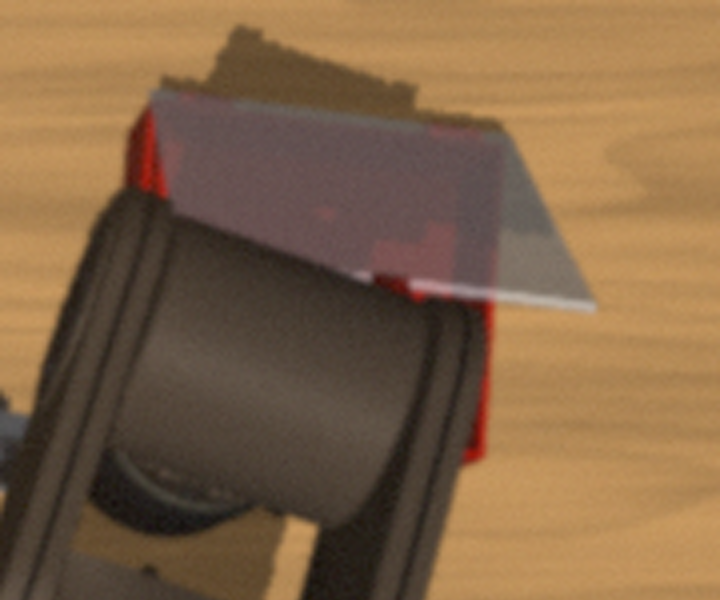

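The right lid corner is at (596,308), which puts the lid at about 47°. The pinch slipped between 40° and 60°, so I'll re-pinch deeper and finish the lift in small steps.

Run:
```python
from h import *
print(tool([.565,-.2426,.30]))
```

```text
[-0.77402662 -1.00752931  0.12520615]
```

```bash
python3 -m creep '[[-0.2,-0.26,0,0,0,0],[-0.4,-0.52,0,0,0,0],[-0.6,-0.78,0,0,0,0],[-0.77,-1,0.1,0,0,0],[-0.77,-1,0.12,0,0,0],[-0.77,-1,0.12,0,0,0]]' 1 | grep pos
python3 -m creep '[[0,0,0,0,0,0],[0,0,0,0,0,0],[0,0,0,0,0,0]]' | grep pos
python3 - <<'E'
from h import *
print(tool([.565,-.2426,.20]))
E
```

```text
position: [0.5671, -0.2493, 0.2979]
position: [0.567, -0.2441, 0.3035]
[0.01468394 0.0079187  0.6900744 ]
```

```bash
python3 -m creep '[[0.01,0.01,0.2,0,0,0],[0.01,0.01,0.4,0,0,0],[0.01,0.01,0.5,0,0,0],[0.01,0.01,0.6,0,0,0],[0.01,0.01,0.69,0,0,0],[0.01,0.01,0.69,0,0,0],[0.01,0.01,0.69,0,0,0]]' | egrep 'pos|force'
python3 -m creep '[[0,0,0,0,0,0],[0,0,0,0,0,0],[0,0,0,0,0,0],[0,0,0,0,0,0],[0,0,0,0,0,0],[0,0,0,0,0,0],[0,0,0,0,0,0]]' -1
```

```text
position: [0.5658, -0.2423, 0.2]
contact_force: [0.4, -1.1, 0.6]
grasp_force: 0.0
time: 16.13
position: [0.5658, -0.2434, 0.2012]
tcp_rot: [-0.227, -3.133, 0.002]
contact_force: [-5.3, 1.7, 5.9]
opening: 0.467
grasp_force: 59.8
```

Gripped at opening 0.467, the bar's full length. Lift in small steps.

```bash
for i in 1 2; do python3 -m creep '[[-0.03,0,-0.026,0,0,0],[-0.063,0,-0.053,0,0,0],[-0.063,0,-0.053,0,0,0]]' | egrep 'pos|force|opening'; done
```

```text
position: [0.575, -0.2447, 0.2095]
contact_force: [-6.0, 1.1, 7.1]
opening: 0.467
grasp_force: 60.2
position: [0.5846, -0.2461, 0.2172]
contact_force: [-4.9, 0.0, 7.0]
opening: 0.474
grasp_force: 60.5
```

```bash
for i in 1 2; do python3 -m creep '[[-0.03,0,-0.022,0,0,0],[-0.062,0,-0.042,0,0,0],[-0.062,0,-0.042,0,0,0]]' | egrep 'pos|force|opening'; done
python3 - <<'E'
from h import *
import cv2
im=vision.get_image("top"); np.save("t1.npy",im)
c=im[150:310,390:570,::-1]; cv2.imwrite("pics/raw1.png",c)
# lid front edge/side on the right side: brightness along columns
for u in range(528,556,4): print(u, im[185:240:3,u].sum(1).tolist())
E
```

```text
position: [0.5936, -0.2475, 0.2236]
contact_force: [-4.9, -0.3, 7.3]
opening: 0.471
grasp_force: 60.6
position: [0.6028, -0.2489, 0.2296]
contact_force: [-5.9, 0.2, 6.9]
opening: 0.468
grasp_force: 60.6
528 [190, 191, 166, 145, 116, 121, 160, 162, 158, 162, 170, 175, 152, 175, 170, 170, 174, 171, 167]
532 [181, 185, 160, 163, 120, 119, 153, 155, 165, 163, 167, 168, 171, 166, 173, 181, 178, 181, 173]
536 [175, 165, 171, 163, 168, 126, 148, 156, 163, 169, 175, 173, 175, 176, 164, 173, 171, 166, 175]
540 [159, 161, 169, 171, 171, 139, 116, 165, 177, 171, 166, 166, 166, 175, 177, 183, 184, 173, 182]
544 [130, 157, 157, 146, 174, 179, 129, 179, 187, 178, 174, 177, 175, 178, 179, 171, 170, 170, 172]
548 [126, 137, 161, 159, 164, 181, 160, 134, 160, 168, 172, 183, 168, 175, 173, 167, 175, 174, 179]
552 [159, 107, 152, 161, 163, 171, 181, 142, 130, 141, 173, 170, 175, 175, 163, 175, 175, 161, 167]
```

By chord geometry the lid is now at about 59–60°. Release and rise clear.

```bash
python3 -m creep '[[0,0,0,0,0,0],[0,0,0,0,0,0],[0,0,0,0,0,0],[0,0,0,0,0,0],[0,0,0,0,0,0]]' 1 | egrep 'pos|force|opening'
python3 -m creep '[[0,0,-0.1,0,0,0],[0,0,-0.25,0,0,0],[0,0,-0.5,0,0,0],[0,0,-0.6,0,0,0],[0,0,-0.6,0,0,0]]' |egrep 'pos|force'
python3 -m creep '[[0.2,0.2,0,0,0,0],[0.4,0.4,0,0,0,0],[0.6,0.6,0,0,0,0],[0.8,0.8,0,0,0,0],[1,1,0,0,0,0],[1,1,0,0,0,0]]' 
python3 -m creep '[[0,0.2,0,0,0,0],[0,0.4,0,0,0,0],[0,0.6,0,0,0,0],[0,0.8,0,0,0,0],[0,1,0,0,0,0],[0,1,0,0,0,0]]'
python3 - <<'E'
from h import *
import cv2
im=vision.get_image("top"); old=cv2.imread("pics/top0.png")[:,:,::-1]
c=im[150:310,390:570,::-1]; cv2.imwrite("pics/raw2.png",c)
for u in range(525,552,4):
  print(u, im[190:250:2,u].astype(int).sum(1).tolist())
r=(im[:,:,0].astype(int)-im[:,:,1]>70)&(im[:,:,2]<60)
ys,xs=np.nonzero(r[185:260,440:520]); 
print(["".join(".#"[int(v)] for v in row) for row in r[185:225,465:525:2]][::2])
b0=np.array([.6135,-.2498,0]);M=R.from_euler("z",-.1445)
P=lambda n,d,y,h,a:proj(n,b0+M.apply([.09-d*np.cos(a)+h*np.sin(a),y,.065+d*np.sin(a)+h*np.cos(a)])).round(1)
for g in(50,55,60,65):
    a=np.radians(g); print(g,*[P("top",*q,a) for q in((.182,.102,0),(.182,-.102,0),(.21,.022,.003),(.21,-.022,.003))])
E
```

```text
position: [0.6032, -0.2481, 0.2279]
contact_force: [0.7, -0.0, -0.9]
opening: 1.003
grasp_force: 0.0
position: [0.6051, -0.2493, 0.3249]
contact_force: [0.6, -0.4, 0.7]
grasp_force: 0.0
time: 18.52
position: [0.4726, -0.0737, 0.3164]
tcp_rot: [-0.222, -3.13, -0.005]
contact_force: [0.9, 0.5, -0.0]
opening: 0.999
grasp_force: 0.0
time: 19.02
position: [0.498, 0.0741, 0.317]
tcp_rot: [-0.22, -3.132, -0.003]
contact_force: [-0.1, -0.9, 0.3]
opening: 1.001
grasp_force: 0.0
525 [270, 308, 313, 307, 304, 301, 307, 471, 580, 466, 469, 477, 460, 481, 464, 455, 472, 462, 456, 485, 483, 456, 456, 462, 465, 457, 445, 428, 426, 438]
529 [304, 445, 366, 301, 305, 301, 298, 368, 578, 481, 475, 465, 462, 466, 470, 459, 476, 472, 456, 477, 480, 465, 459, 459, 472, 456, 433, 417, 415, 426]
533 [459, 468, 461, 418, 328, 304, 296, 347, 572, 513, 473, 461, 456, 467, 466, 455, 467, 460, 445, 480, 476, 459, 447, 452, 464, 455, 429, 429, 422, 429]
537 [464, 476, 459, 449, 463, 388, 304, 299, 520, 539, 474, 463, 467, 476, 477, 452, 472, 466, 449, 473, 480, 466, 443, 452, 466, 453, 432, 421, 425, 433]
541 [4
[... 675 characters left out ...]
....................', '..............................', '#####.......##................', '##################............', '#####################.........', '######################.##.....', '######################..#.....', '#####################...#.....', '####################...##.....', '####################...##.....', '####################...##.....', '####################...##.....', '####################...##.....', '####################...##.....']
50 [435.8 209.7] [540.8 223. ] [480.1 220. ] [503.3 223. ]
55 [437.5 202.2] [543.3 215.5] [482.5 211.1] [505.9 214.1]
60 [439.2 194.3] [545.5 207.7] [484.7 201.8] [508.3 204.8]
65 [440.7 186.2] [547.6 199.6] [486.7 192.1] [510.5 195.1]
```

The bright front edge ends at about (543,208), against (545.5,207.7) predicted for 60°, so the lid holds at about 60°. Next, the carton approach.

```bash
cat >> h.py <<'E'
def Rt(yaw,tilt):  # tool down, y at yaw+90deg, z leaning forward by tilt (deg)
    t=np.radians(tilt); h=R.from_euler("z",yaw).apply; return R.from_matrix(np.c_[h([-np.cos(t),0,-np.sin(t)]),h([0,1,0]),h([np.sin(t),0,-np.cos(t)])])
def delta(p,Rg):
    s=sensors.read_state(); R0=R.from_rotvec(s["tcp_rot"])
    return (R0.inv().apply(np.array(p)-s["position"])/.15).round(3),((R0.inv()*Rg).as_rotvec()/np.radians(45)).round(3)
BOX=np.array([.6135,-.2498,0]);YB=-.1445; YC=.2371
E
python3 - <<'E'
from h import *
c=np.array([.5143,.310,.0365]); G=c+R.from_euler("ZY",[YC,-np.radians(36)]).apply([.028,0,.012]); Rg=Rt(YC,-14); z=Rg.as_matrix()[:,2]
p=G+.022*z; print("G",G,"tcp",p); print(delta(p-.1*z,Rg))
E
```

```text
G [0.52946264 0.31366398 0.06266619] tcp [0.52428926 0.31241386 0.04131969]
(array([-0.101,  1.67 ,  1.191]), array([ 0.059,  0.305, -0.479]))
```

```bash
python3 -m creep '[[0,0.2,0.05,0,0,0],[-0.02,0.4,0.2,0,0,0],[-0.04,0.6,0.4,0,0,0],[-0.05,0.84,0.59,0,0,0],[-0.05,0.84,0.59,0,0,0],[-0.05,0.84,0.59,0,0,0]]' 1 | grep pos
python3 -m creep '[[0,0.2,0.1,0.01,0.07,-0.11],[-0.02,0.4,0.25,0.03,0.15,-0.23],[-0.04,0.6,0.4,0.04,0.22,-0.35],[-0.05,0.83,0.6,0.06,0.305,-0.48],[-0.05,0.83,0.6,0.06,0.305,-0.48],[-0.05,0.83,0.6,0.06,0.305,-0.48],[-0.05,0.83,0.6,0.06,0.305,-0.48]]'
python3 - <<'E'
from h import *
c=np.array([.5143,.310,.0365]); G=c+R.from_euler("ZY",[YC,-np.radians(36)]).apply([.028,0,.012]); Rg=Rt(YC,-14); z=Rg.as_matrix()[:,2]
print(delta(G+.022*z,Rg))
E
```

```text
position: [0.5222, 0.1939, 0.226]
time: 20.15
position: [0.5502, 0.3146, 0.1409]
tcp_rot: [0.336, -2.882, 0.043]
contact_force: [0.7, -0.2, 0.8]
opening: 1.001
grasp_force: 0.0
(array([0.008, 0.027, 0.685]), array([-0.001,  0.004, -0.006]))
```

```bash
python3 -m creep '[[0.01,0.02,0.15,0,0,0],[0.01,0.02,0.3,0,0,0],[0.01,0.02,0.45,0,0,0],[0.01,0.02,0.58,0,0,0],[0.01,0.02,0.65,0,0,0],[0.01,0.02,0.68,0,0,0],[0.01,0.02,0.68,0,0,0]]' | egrep 'pos|force'
python3 -m creep '[[0,0,0,0,0,0],[0,0,0,0,0,0],[0,0,0,0,0,0],[0,0,0,0,0,0],[0,0,0,0,0,0],[0,0,0,0,0,0],[0,0,0,0,0,0]]' -1
```

```text
position: [0.524, 0.3119, 0.0433]
contact_force: [0.2, -1.1, 0.3]
grasp_force: 0.0
time: 21.32
position: [0.5249, 0.3132, 0.044]
tcp_rot: [0.339, -2.884, 0.042]
contact_force: [-1.1, -0.7, 7.3]
opening: 0.691
grasp_force: 66.3
```

Gripped at 0.691, which fits the 60 mm width. Record the in-hand pose and lift.

```bash
cat >> h.py <<'E'
def target(mid=.015,lift=0,back=0):
    d=np.load("rel.npz"); Rr=R.from_matrix(d["R"])
    Rc=R.from_euler("z",YB)*R.from_matrix(np.array([[0,0,-1],[0,1,0],[1,0,0]]))  # carton x up, z to -box x
    Rg=Rc*Rr.inv(); pc=BOX+R.from_euler("z",YB).apply([mid+.012,0,.046+lift])
    return pc-Rg.apply(d["t"])-back*Rg.as_matrix()[:,2],Rg
E
python3 - <<'E'
from h import *
s=sensors.read_state(); R0=R.from_rotvec(s["tcp_rot"]); Rc=R.from_euler("ZY",[YC,-np.radians(36)])
t=R0.inv().apply(np.array([.5143,.310,.0365])-s["position"]); print("t",t); t[1]=0
np.savez("rel.npz",R=(R0.inv()*Rc).as_matrix(),t=t)
print(R0.as_matrix().round(3), (R0.inv()*Rc).as_matrix().round(3)); print(target())
E
python3 -m creep '[[0.01,0,-0.05,0,0,0],[0.04,0,-0.15,0,0,0],[0.08,0,-0.3,0,0,0],[0.12,0,-0.5,0,0,0],[0.19,0,-0.75,0,0,0],[0.19,0,-0.75,0,0,0],[0.19,0,-0.75,0,0,0]]'
python3 - <<'E'
from h import *
print(delta(*target(back=.12)),target(back=.12)[0])
E
```

```text
t [ 0.00896754 -0.00065973  0.00986597]
[[-0.945 -0.232 -0.23 ]
 [-0.225  0.973 -0.056]
 [ 0.237 -0.001 -0.972]] [[-0.647  0.003  0.763]
 [ 0.002  1.    -0.002]
 [-0.763 -0.    -0.647]]
(array([ 0.64066991, -0.25377944,  0.0593245 ]), Rotation.from_matrix(array([[-0.75436312,  0.14640046,  0.63992436],
                            [ 0.11284163,  0.98922371, -0.09329108],
                            [-0.6466862 ,  0.00183476, -0.76275395]])))
time: 21.9
position: [0.5245, 0.3136, 0.162]
tcp_rot: [0.34, -2.889, 0.04]
contact_force: [-0.7, 0.3, -2.8]
opening: 0.691
grasp_force: 65.6
(array([ 0.572, -3.668,  0.213]), array([ 0.114, -1.179,  0.49 ])) [ 0.56387899 -0.24258451  0.15085497]
```

```bash
for i in 1 2; do python3 -m creep '[[0.02,-0.2,0,0,0,0],[0.04,-0.45,-0.03,0,0,0],[0.07,-0.7,-0.06,0,0,0],[0.1,-0.92,-0.1,0,0,0],[0.1,-0.92,-0.1,0,0,0]]' | grep pos; done
python3 -m creep '[[0,-0.1,0,0.01,-0.12,0.05],[0,-0.2,0,0.02,-0.25,0.1],[0,-0.3,0,0.03,-0.37,0.15],[0,-0.4,0,0.045,-0.48,0.2],[0,-0.5,0,0.057,-0.59,0.245],[0,-0.5,0,0.057,-0.59,0.245],[0,-0.5,0,0.057,-0.59,0.245]]'
python3 - <<'E'
from h import *
print(delta(*target(back=.12)))
E
```

```text
position: [0.5446, 0.1708, 0.1757]
position: [0.5659, 0.0342, 0.1943]
time: 23.32
position: [0.5809, -0.0334, 0.1926]
tcp_rot: [-0.07, 2.917, -0.059]
contact_force: [0.1, -0.2, -1.1]
opening: 0.692
grasp_force: 65.5
(array([ 0.245, -1.375,  0.294]), array([ 0.055, -0.605,  0.246]))
```

```bash
python3 -m creep '[[0.02,-0.1,0,0.01,-0.12,0.05],[0.05,-0.2,0,0.02,-0.25,0.1],[0.08,-0.3,0,0.03,-0.37,0.15],[0.12,-0.45,0,0.04,-0.49,0.2],[0.15,-0.6,0,0.055,-0.605,0.245],[0.15,-0.7,0,0.055,-0.605,0.245],[0.15,-0.7,0,0.055,-0.605,0.245],[0.15,-0.7,0,0.055,-0.605,0.245]]'
python3 - <<'E'
from h import *
print(delta(*target(back=.12)))
E
```

```text
time: 23.98
position: [0.5657, -0.1395, 0.1939]
tcp_rot: [0.178, 2.43, -0.063]
contact_force: [1.0, 0.3, -2.3]
opening: 0.697
grasp_force: 65.6
(array([ 0.119, -0.683,  0.274]), array([0.002, 0.004, 0.002]))
```

```bash
python3 -m creep '[[0.03,-0.2,0,0,0,0],[0.06,-0.4,0,0,0,0],[0.09,-0.55,0,0,0,0],[0.12,-0.68,0.03,0,0,0],[0.12,-0.68,0.15,0,0,0],[0.12,-0.68,0.27,0,0,0],[0.12,-0.68,0.27,0,0,0],[0.12,-0.68,0.27,0,0,0]]'
python3 - <<'E'
from h import *
print(delta(*target(back=0.0)))
E
```

```text
time: 24.65
position: [0.5637, -0.241, 0.1506]
tcp_rot: [0.175, 2.43, -0.061]
contact_force: [0.3, 0.5, -1.1]
opening: 0.689
grasp_force: 65.5
(array([-0.001, -0.013,  0.8  ]), array([0.004, 0.003, 0.004]))
```

```bash
python3 -m creep '[[0,-0.01,0.1,0,0,0],[0,-0.01,0.2,0,0,0],[0,-0.01,0.3,0,0,0],[0,-0.01,0.4,0,0,0],[0,-0.01,0.5,0,0,0],[0,-0.01,0.6,0,0,0],[0,-0.01,0.68,0,0,0],[0,-0.01,0.68,0,0,0]]'
python3 - <<'E'
from h import *
import cv2
print(delta(*target(back=0.0)))
a=vision.get_image("top")[150:310,400:570,::-1];b=vision.get_image("scene")[170:350,80:271,::-1]
cv2.imwrite("pics/p10.png",np.hstack([cv2.resize(i,(400,376),interpolation=2) for i in(a,b)]))
E
```

```text
time: 25.32
position: [0.6359, -0.2482, 0.0856]
tcp_rot: [0.19, 2.455, -0.069]
contact_force: [0.2, -0.6, -1.6]
opening: 0.693
grasp_force: 65.5
(array([ 0.081, -0.031,  0.159]), array([-0.009, -0.028, -0.006]))
```

View pics/p10.png

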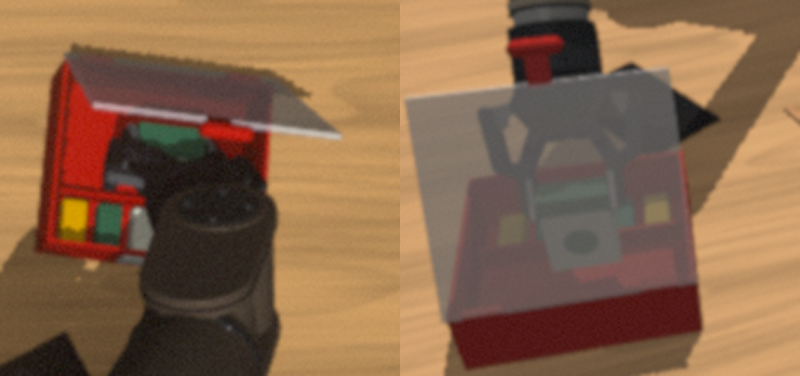

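The last picture shows the carton upright with the green band on top (scene crop 580,215), in the rear bay and clear of the lid. The lid corner at top crop (340,135), px (544.5,207.4), still reads 60°. Settle, then lower by force.

```bash
python3 -m creep '[[0,0,0,0,0,0],[0,0,0,0,0,0],[0,0,0,0,0,0]]' | egrep "pos|force"
python3 - <<'E'
from h import *
print(delta(*target(back=0.0)))
E
```

```text
position: [0.6345, -0.2496, 0.0866]
contact_force: [0.6, -0.2, -1.2]
grasp_force: 65.5
(array([ 0.08 , -0.021,  0.17 ]), array([-0.013, -0.027, -0.007]))
```

```bash
python3 - <<'E'
from h import *
s=sensors.read_state(); print(s["qpos"].round(3), s["joint_efforts"].round(1), s["wrist_torque"].round(2))
E
python3 -m creep '[[0.02,-0.01,0.03,0,0,0],[0.02,-0.01,0.03,0,0,0],[0.02,-0.01,0.03,0,0,0]]' | egrep "pos|force|rot"
python3 - <<'E'
from h import *
s=sensors.read_state(); print(s["qpos"].round(3))
E
```

```text
[-0.63   0.231  2.056  0.922  0.366 -2.838] [  0.1 -33.8 -24.6   0.5  -0.5   0. ] [ 0.06  0.42 -0.01]
position: [0.6355, -0.2506, 0.0816]
tcp_rot: [0.196, 2.458, -0.071]
contact_force: [0.3, 0.2, -1.7]
grasp_force: 65.6
[-0.629  0.242  2.052  0.923  0.362 -2.838]
```

Joint 6 is at its limit (−2.84) with joint 5 small. Shifting the placement toward +y in the bay relieves the wrist, so I'll move about 28 mm that way, well within the bay.

```bash
sed -i 's/\[mid+.012,0,/[mid+.012,YO,/; s/^BOX=/YO=.028;BOX=/' h.py
python3 -m creep '[[0,0.1,-0.02,0,0,0],[0,0.2,-0.02,0,0,0],[0,0.2,-0.02,0,0,0],[0,0.2,-0.02,0,0,0]]' | egrep "pos|force|rot"
python3 - <<'E'
from h import *
print(sensors.read_state()["qpos"].round(3), delta(*target(back=0.0)), delta(*target(lift=0.02)))
E
```

```text
position: [0.6385, -0.2201, 0.084]
tcp_rot: [0.194, 2.458, -0.071]
contact_force: [-0.5, -0.1, -1.9]
grasp_force: 65.6
[-0.577  0.22   2.074  0.891  0.332 -2.77 ] (array([ 0.066, -0.033,  0.158]), array([-0.013, -0.033, -0.008])) (array([-0.017, -0.033,  0.054]), array([-0.013, -0.033, -0.008]))
```

```bash
python3 -m creep '[[-0.03,-0.03,0.07,-0.013,-0.033,-0.008],[-0.03,-0.03,0.07,-0.013,-0.033,-0.008],[-0.03,-0.03,0.07,-0.013,-0.033,-0.008],[-0.03,-0.03,0.07,-0.013,-0.033,-0.008]]' | egrep "pos|force|rot"
python3 - <<'E'
from h import *
print(sensors.read_state()["qpos"].round(3), delta(*target(mid=.02)), delta(*target(mid=.02,lift=0.02)))
E
```

```text
position: [0.6495, -0.2258, 0.0825]
tcp_rot: [0.185, 2.442, -0.067]
contact_force: [-0.7, -0.5, -0.8]
grasp_force: 65.6
[-0.58   0.246  2.052  0.956  0.332 -2.839] (array([ 0.097, -0.006,  0.12 ]), array([-0.005, -0.012, -0.002])) (array([ 0.012, -0.006,  0.018]), array([-0.005, -0.012, -0.002]))
```

```bash
python3 -m creep '[[0.03,0,0.035,0,0,0],[0.06,0,0.07,0,0,0],[0.06,0,0.07,0,0,0],[0.06,0,0.07,0,0,0]]' | egrep "pos|force|rot"
python3 - <<'E'
from h import *
print(sensors.read_state()["qpos"].round(3), delta(*target(mid=.02)), delta(*target(mid=.02,lift=0.01)))
E
```

```text
position: [0.6512, -0.2237, 0.0718]
tcp_rot: [0.19, 2.451, -0.067]
contact_force: [0.1, 0.8, -1.9]
grasp_force: 65.6
[-0.573  0.267  2.047  0.961  0.319 -2.839] (array([ 0.058, -0.022,  0.06 ]), array([-0.008, -0.024, -0.007])) (array([ 0.016, -0.022,  0.009]), array([-0.008, -0.024, -0.007]))
```

```bash
python3 -m creep '[[0.02,0.03,0.01,0,0,0],[0.04,0.05,0.03,0,0,0],[0.04,0.05,0.03,0,0,0],[0.04,0.05,0.03,0,0,0]]' | egrep "pos|force|rot"
python3 - <<'E'
from h import *
print(sensors.read_state()["qpos"].round(3), delta(*target(mid=.02)))
E
```

```text
position: [0.6515, -0.2153, 0.0664]
tcp_rot: [0.192, 2.454, -0.068]
contact_force: [0.5, -0.3, -1.6]
grasp_force: 65.6
[-0.558  0.272  2.053  0.971  0.304 -2.838] (array([ 0.03 , -0.078,  0.037]), array([-0.009, -0.027, -0.007]))
```

```bash
for i in 1 2 3; do python3 -m creep '[[0.008,0,0.01,0,0,0],[0.008,0,0.01,0,0,0],[0.008,0,0.01,0,0,0]]' | egrep "pos|contact|rot"; done
```

```text
position: [0.652, -0.2159, 0.0656]
tcp_rot: [0.193, 2.454, -0.069]
contact_force: [0.7, 0.8, -1.3]
position: [0.6522, -0.2156, 0.064]
tcp_rot: [0.194, 2.455, -0.069]
contact_force: [0.0, 1.0, -1.1]
position: [0.6525, -0.2154, 0.0626]
tcp_rot: [0.194, 2.457, -0.069]
contact_force: [-0.0, -0.1, -1.8]
```

```bash
for i in 1 2 3; do python3 -m creep '[[0.008,0,0.01,0,0,0],[0.008,0,0.01,0,0,0],[0.008,0,0.01,0,0,0]]' | egrep "pos|contact|rot"; done
python3 - <<'E'
from h import *
print(sensors.read_state()["qpos"].round(3), delta(*target(mid=.02)))
E
```

```text
position: [0.6528, -0.2152, 0.0612]
tcp_rot: [0.195, 2.458, -0.07]
contact_force: [-0.5, -0.1, -1.8]
position: [0.6531, -0.215, 0.0598]
tcp_rot: [0.195, 2.459, -0.07]
contact_force: [-1.0, 0.1, -1.3]
position: [0.6539, -0.2152, 0.0592]
tcp_rot: [0.196, 2.459, -0.071]
contact_force: [0.6, -1.0, -0.2]
[-0.553  0.289  2.046  0.974  0.293 -2.838] (array([ 0.011, -0.081, -0.01 ]), array([-0.014, -0.035, -0.01 ]))
```

```bash
for i in 1 2; do python3 -m creep '[[0.006,0,0.007,0,0,0],[0.006,0,0.007,0,0,0],[0.006,0,0.007,0,0,0]]' | egrep "pos|contact|rot"; done
```

```text
position: [0.6545, -0.2154, 0.0591]
tcp_rot: [0.197, 2.458, -0.072]
contact_force: [0.1, -0.7, 4.9]
position: [0.6549, -0.2155, 0.059]
tcp_rot: [0.197, 2.458, -0.072]
contact_force: [-5.5, 0.8, 9.7]
```

Touchdown is at 0.059 as expected, with light force. Ease off, part-open and withdraw along the tool axis.

```bash
python3 -m creep '[[-0.006,0,-0.007,0,0,0],[-0.006,0,-0.007,0,0,0],[-0.006,0,-0.007,0,0,0]]' | egrep "pos|contact"
python3 -m creep '[[0,0,0,0,0,0],[0,0,0,0,0,0],[0,0,0,0,0,0],[0,0,0,0,0,0],[0,0,0,0,0,0]]' 0.7 | egrep "pos|force|opening"
python3 - <<'E'
from h import *
import cv2
for n in C: cv2.imwrite(f"pics/{n}_a.png",vision.get_image(n)[:,:,::-1])
E
python3 -m creep '[[0,0,-0.03,0,0,0],[0,0,-0.08,0,0,0],[0,0,-0.15,0,0,0],[0,0,-0.22,0,0,0],[0,0,-0.3,0,0,0],[0,0,-0.38,0,0,0],[0,0,-0.38,0,0,0]]' | egrep "pos|force|opening|rot"
```

```text
position: [0.6544, -0.2153, 0.0591]
contact_force: [-1.0, -0.8, 6.2]
position: [0.6533, -0.2144, 0.0572]
contact_force: [-0.9, -0.3, -0.1]
opening: 0.848
grasp_force: 0.0
position: [0.6186, -0.2093, 0.1052]
tcp_rot: [0.196, 2.459, -0.073]
contact_force: [0.4, 0.2, 0.2]
opening: 0.851
grasp_force: 0.0
```

```bash
python3 -m creep '[[0,0,-0.15,0,0,0],[0,0,-0.35,0,0,0],[0,0,-0.6,0,0,0],[0,0,-0.8,0,0,0],[0,0,-1,0,0,0],[0,0,-1,0,0,0]]' | egrep "pos|contact|rot"
python3 -m creep '[[0.1,0.2,0,0,0,0],[0.2,0.4,0,0,0,0],[0.3,0.6,-0.1,0,0,0],[0.3,0.8,-0.2,0,0,0],[0.3,1,-0.2,0,0,0],[0.3,1,-0.2,0,0,0]]' | egrep "time|pos|contact|rot"
python3 -m creep '[[0,0.2,0,0,0,0],[0,0.4,0,0,0,0],[0,0.6,0,0,0,0],[0,0.8,0,0,0,0],[0,1,0,0,0,0],[0,1,0,0,0,0]]' | egrep "time|pos|contact|rot"
python3 - <<'E'
from h import *
import cv2
im=vision.get_image("top"); sc=vision.get_image("scene"); cv2.imwrite("pics/t_end.png",im[:,:,::-1]);cv2.imwrite("pics/s_end.png",sc[:,:,::-1])
i=im.astype(int); 
g=((i[:,:,1]-i[:,:,0]>12)&(i[:,:,1]-i[:,:,2]>-5)); g[:150]=0; g[225:]=0; g[:,:420]=0; g[:,530:]=0
n,l,st,ce=cv2.connectedComponentsWithStats(g.astype(np.uint8)); k=1+st[1:,4].argmax(); print("green",st[k],ce[k])
pts=np.argwhere(l==k)[:,::-1].astype(np.float32); r=cv2.minAreaRect(pts); print(r)
for y in(0,.04): print(y,[proj("top",BOX+R.from_euler("z",YB).apply([x,y+d,.088])).round(1) for x,d in((.008,-.03),(.008,.03),(.032,.03),(.032,-.03))])
for u in range(525,552,4):
  c=i[190:230,u].sum(1); print(u,190+c.argmax(),c.max(),end=" | ")
# bystanders: difference to the first pictures
o=cv2.imread("pics/top0.png")[:,:,::-1].astype(int); d=abs(i-o).sum(2)
for nm,(u0,v0,u1,v1) in dict(butter=(290,125,365,180),spoon=(180,125,215,200),cup2=(308,240,333,268)).items(): print(nm,d[v0:v1,u0:u1].mean())
E
```

```text
position: [0.5266, -0.195, 0.2263]
tcp_rot: [0.195, 2.453, -0.078]
contact_force: [0.4, -1.2, 0.5]
time: 31.6
position: [0.497, -0.0327, 0.215]
tcp_rot: [0.189, 2.462, -0.067]
contact_force: [0.8, -0.0, -0.8]
time: 32.1
position: [0.5214, 0.1147, 0.2141]
tcp_rot: [0.19, 2.463, -0.067]
contact_force: [-0.0, -0.8, -0.1]
green [439 199  28  14 311] [452.92604502 205.72347267]
((452.99786376953125, 205.76638793945312), (27.159643173217773, 11.564324378967285), 7.594643592834473)
0 [array([485.6, 214.9]), array([458.1, 211.4]), array([458.9, 200.8]), array([486.4, 204.3])]
0.04 [array([467.2, 212.6]), array([439.7, 209.1]), array([440.7, 198.5]), array([468.1, 202. ])]
525 206 554 | 529 206 554 | 533 206 548 | 537 207 556 | 541 208 552 | 545 208 484 | 549 209 457 | butter 36.50157575757576
spoon 35.03695238095238
cup2 105.03
```

The carton's top measures 27×12 px at (453,206), at 7.6°. That matches an upright carton square to the divider (7.3° predicted). The lid edge is unchanged at 60° and the arm is clear, so I'll hand in.

```bash
python3 -c "
from cell import arm; print(arm.close_job())"
```

```text
the job is handed in; nothing more can be done
None
```

I handed the job in at about 32 s: the egg cup is on the cork mat beside the other one, the lid stands at about 60° (a second pinch was needed after the first slipped at about 47°), and the carton stands upright and square, green band up, in the rear bay about 40 mm off centre because joint 6 hit its limit; I never touched the other cup, butter dish or spoon, though my final image comparison was too noisy to confirm they hadn't moved.

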